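# Clamp the long electrode cassette in the printing fixture

## Task

Lay the long electrode cassette (not the short one) flat in the nest of the clamping fixture and let go of it; then swing the clamp bar gently down over it until it lies level, and only then swing the hasp over the bar's nose until it lies fully home on its staple. Do not slam the bar or the hasp, and leave the short cassette, the jar, the flask and the tube rack where they stand.

Things in the scene. Friction and masses are not known exactly. Their poses are not given: they have to be found in the camera images.
- station: The clamping fixture, fixed to the bench: aluminium plate 265 x 200 mm, 14 mm thick, with red hinge and staple blocks. Origin on the bench (plate from x -140 to +125, y -100 to +100). x runs from the hasp end (nearer the robot) to the bar's hinge, y across, z up. Bar hinge cheeks at x +78 to +102, y within 24, 56 mm high; hasp cheeks at x -112, y -50, 63 mm high.
- nest (a point): Centre of the nest floor (station x -10, y 0, height 14 mm), axes as the station's. The nest takes the long cassette with its length along y: pocket 66 mm (x) by 141 mm (y) with four dark corner stops 8 mm high; its long sides are open over the middle 109 mm for the fingers. Cassette fully down: its origin at this point.
- cassette: The long cassette: grey plastic frame 60 mm (x) by 130 mm (y) by 20 mm thick with a white printed sheet on top, lying loose on the bench; about 150 g. Origin at the centre of its underside; may go in either way round. Pinch it across the 60 mm width.
- spare: The short cassette, a bystander of the same look: 60 mm (x) by 90 mm (y) by 20 mm. Origin at the centre of its underside.
- bar (a joint): Angle of the clamp bar, rad: 0 = closed, level above the nest; grows as it opens upward, about 1.57 = upright, 1.9 = stop. A stiff hinge holds it where it is left. Aluminium, 20 mm wide, 10 mm thick, reaches 218 mm from its hinge; closed, its top is 50 mm above the bench and its two rubber pads 1.5 mm above the seated cassette.
- bar_hinge (a point): Point on the bar's hinge axis (station x +90, y 0, height 45 mm); the axis runs along this point's y (station y).
- bar_grip (a point): Where to take the bar: a round steel handle, 12 mm across, parallel to the hinge axis, on a riser above the bar, sticking out 94 mm to its +y side; this point is 72 mm out along it. With the bar closed it lies 130 mm towards -x and 35 mm above the hinge axis (station x -40, y +72, height 80 mm). Axes turn with the bar.
- hasp (a joint): Angle of the hasp, rad: 0 = closed, level over the bar's nose with the staple through its slot; grows as it opens, about 1.57 = upright, beyond that leaning outward to -y, 2.3 = stop. A stiff hinge holds it where it is left. Steel strap 28 mm wide, 112 mm long.
- hasp_hinge (a point): Point on the hasp's hinge axis (station x -112, y -50, height 56 mm); the axis runs along this point's x (station x). The closed hasp points to +y; the staple stands at station x -112, y +27, top 79 mm high.
- hasp_grip (a point): Where to take the hasp: a round steel handle, 12 mm across, parallel to the hasp's hinge axis, on a riser near the strap's free end, sticking out 56 mm to +x from the strap's middle. With the hasp closed it lies 38 mm towards +x, 100 mm towards +y and 30 mm above the hinge point (station x -74, y +50, height 86 mm). Axes turn with the hasp.
- bottle: Bystander: white jar with a yellow cap, 68 mm across, 130 mm high, standing. Origin at the centre of its underside.
- flask: Bystander: glass flask, 86 mm across, 165 mm high with a narrow neck, standing at the fixture's +y side. Origin at the centre of its underside.
- rack: Bystander: white test-tube rack 60 mm (x) by 170 mm (y), 104 mm high with its tubes, behind the fixture. Origin at the centre of its underside.
Things that resemble listed ones, but are neither listed nor needed, are in the scene too. Leave any blue, green or pink look-alike of the cassette alone.

How it is judged (in metres and radians):
On the way, in this order (a step that is already met when the one before it is completed fails the run):
1. the long cassette lies flat and fully down in the nest, let go of (horizontal distance between cassette and nest below 0.007 m and z of cassette in the frame of nest below 0.003 m and angle between the y axis of cassette and the y axis of nest, either way round below 0.1 rad and angle between cassette's own z axis and vertical below 0.05 rad and contact force between the fingers and cassette below 0.3 N), for 0.2 s.
2. the clamp bar is down, within 0.06 rad of closed (value of joint bar below 0.06 rad), for 0.2 s.
3. the hasp is down on its staple, within 0.06 rad of closed (value of joint hasp below 0.06 rad), for 0.2 s.
At the end, for the whole second after the job is handed in: The long cassette lies at rest, fully down in the nest (within 3 mm of the floor, 7 mm of the centre, 0.1 rad of its direction), the bar is within 0.06 rad of closed and the hasp within 0.06 rad of closed (horizontal distance between cassette and nest below 0.007 m and z of cassette in the frame of nest below 0.003 m and angle between the y axis of cassette and the y axis of nest, either way round below 0.1 rad and angle between cassette's own z axis and vertical below 0.05 rad and linear speed of cassette below 0.02 m/s and value of joint each of bar, hasp below 0.06 rad); the robot touches nothing.
It fails at once if the bar slammed shut (closing faster than 3 rad/s) (velocity of joint bar below -3 rad/s).
It fails at once if the hasp slammed shut (closing faster than 4 rad/s) (velocity of joint hasp below -4 rad/s).
It fails at once if the short cassette moved more than 20 mm (distance of spare from where it was at the start of the episode above 0.02 m).
It fails at once if a bystander moved more than 20 mm or tipped (distance of any of bottle, flask, rack from where it was at the start of the episode above 0.02 m or angle between any of bottle, flask, rack's own z axis and vertical above 0.35 rad).
It also fails if it takes over 67 s, if anything falls off the work surface, if the arm or the gripper's body presses on something with over 40 N, if the wrist force passes 120 N, or if a joint passes its speed limit or range.

## Robot

A 6-joint arm with a two-finger parallel gripper is mounted at the origin on the work surface. World frame = base frame: x ahead of the robot, y to its left, z up, the work surface at z = 0. Lengths are in m, angles in degrees, forces in N, time in s.
With the tool pointing down it reaches from about 0.375 to 0.9 m from the base axis. Payload 3.1 kg.
Tool frame: the origin (TCP) lies midway between the tips of the shut fingers; the grasp point (between the pads) lies 19 mm behind it; z points along the fingers, y is the line along which they close (so a half turn about z gives the same grasp; the last joint's range is limited). The gripper opens to 87 mm and grips with 3 to 60 N. Pads are 19 mm wide; open, the fingers measure 117 mm over their backs; the gripper's body (75 mm by 190 mm) begins 51 mm behind the grasp point.
Start: joints at [-78.81, 30.224, 82.088, -0, 67.689, -10.227], TCP at [0.228, -0.582, 0.223] pointing down, gripper open.
Joint ranges: [-176.69, 176.69], [-43.24, 126.21], [12.49, 139.97], [-82, 262], [0, 151.66], [-163.58, 163.58]. Speed limits (degrees/s): [159.86, 159.86, 180, 180, 180, 180].

## Interface

Orientations are given as a 3x3 rotation matrix whose columns are the frame's x, y, z axes.
In Python, from station import monitor, viewer, manip gives the robot as it stands.
- The arm moves only by the tool play_rows, never from a script. Its arguments are lists of equal length, an entry for each row: "linear": the shift along the tool's x, y, z in mm, a list of three; "turn": the turn about the tool's z in degrees; "fingers": the closure, from 0 (fully open) to 1 (shut). A call has 1 to 12 rows; each row is the pose to reach, as a shift and turn from the pose commanded when the call began, along the tool's axes at that moment; what a row does not reach only later rows make up. A row lasts 1/12 s, in which the tool goes at most 41.7 mm and 7.16 degrees, less where a joint would pass 70% of its speed; a pose out of reach is approached as far as the arm can. A call with a gripper value outside its range is refused whole. The fingers move at their own pace and stop on an object; "newtons" is the grip in N (left out, the last holds). Time passes only in rows, so rows that repeat a pose let the fingers close. It gives the time, the measured TCP pose, the force, the opening and the grip force at its end, in the units of the state.
- monitor.observe(): the state, without advancing time (a new reading comes with each control period).
- viewer.grab_frame(name): name is "scene" or "top" or "wrist"; returns the picture (480x640x3 uint8, red, green, blue); there is no depth.
- viewer.camera_params(name): a dict with "mtx" (3x3 intrinsics, pixels), "world_from_camera" (4x4, takes a point from camera to world coordinates). Camera axes: x right, y up, looking along -z (the intrinsics and any distortion apply to the point x, -y, -z); pixel columns grow to the right and rows downward; lengths in m; the calibration is good to about 2 mm. A picture is of the moment at which its call begins: read the wrist's pose just before it. camera_params takes no time and is no camera call; for the wrist camera it gives the pose at the moment of the call.
- manip.hand_in(): hands the job in; it is judged then, once.
The state is a dict: "t": time; "q": joint angles; "joint_vel": joint speeds; "effort": joint torques, N m; "ee_pos": TCP position; "eef_rot": TCP orientation; "contact_force": force on the tool from outside, world axes, zero at the start; "wrist_torque": the same for the moment, N m; "gripper_width": finger opening in m; "grasp_force": force on a finger pad.
Only numpy, scipy, OpenCV 4.12 (cv2) and the standard library are available. Lean on these libraries where they do the work, as an engineer would, in place of code of your own. Each camera call takes 0.05 s, during which the arm holds its last target. There are 200 camera calls.

## Working session

There is one attempt and no reset: what is moved stays moved. The work goes in short steps, Python scripts to look and compute and a tool call to move; the robot and the scene stay as the last step left them, time stands still between calls to the robot, and variables do not carry over. Pictures are saved under pics/ and viewed, at most 10 in all, crops included, and the job is handed in when it is done.

Besides the shell and the picture viewer there is one more tool, called after "Emit:" as name(argument=value, ...), one argument or row to a line, values as JSON. play_rows: Moves the arm, as the interface text tells. Its arguments: {"type":"object","properties":{"linear":{"type":"array"},"turn":{"type":"array"},"fingers":{"type":"array"},"newtons":{"type":"number"}},"required":["linear","turn","fingers"]}

```bash
ls; mkdir -p pics
cat > h.py <<'E'
import numpy as np, cv2
from station import monitor, viewer, manip
def grab(n,f):
    im=viewer.grab_frame(n); cv2.imwrite(f'pics/{f}.png',im[:,:,::-1]); np.savez(f'pics/{f}.npz',im=im,K=viewer.camera_params(n)['mtx'],T=viewer.camera_params(n)['world_from_camera']); return im
def ray(K,T,u,v):
    K=np.array(K);T=np.array(T)
    d=np.linalg.inv(K)@[u,v,1.]; d=T[:3,:3]@(d*[1,-1,-1]); return T[:3,3],d
def onz(K,T,u,v,z):
    o,d=ray(K,T,u,v); return o+d*(z-o[2])/d[2]
def proj(K,T,p):
    T=np.array(T);c=T[:3,:3].T@(np.array(p)-T[:3,3]); q=np.array(K)@(c*[1,-1,-1]); return q[:2]/q[2]
def tri(rays):
    A=np.zeros((3,3));b=np.zeros(3)
    for o,d in rays:
        d=d/np.linalg.norm(d);M=np.eye(3)-np.outer(d,d);A+=M;b+=M@o
    return np.linalg.solve(A,b)
E
python3 - <<'E'
from h import *
print(viewer.camera_params('top'),viewer.camera_params('scene'))
a=grab('top','t0');b=grab('scene','s0');
print(monitor.observe())
E
```

```text
pics
{'mtx': array([[478.62542561,   0.        , 319.71530848],
       [  0.        , 478.62542561, 231.4856918 ],
       [  0.        ,   0.        ,   1.        ]]), 'world_from_camera': array([[ 0.02545305,  0.98592067, -0.16526517,  0.42569934],
       [-0.99965989,  0.02416331, -0.00981022, -0.10125668],
       [-0.00567875,  0.16545866,  0.98620038,  1.02570635],
       [ 0.        ,  0.        ,  0.        ,  1.        ]])} {'mtx': array([[579.53013547,   0.        , 316.57013486],
       [  0.        , 579.53013547, 247.70916373],
       [  0.        ,   0.        ,   1.        ]]), 'world_from_camera': array([[ 0.2335701 , -0.65839244,  0.71551688,  1.58101749],
       [ 0.97217071,  0.17185755, -0.15921399, -0.2982202 ],
       [-0.01814168,  0.73279218,  0.68021063,  1.01851565],
       [ 0.        ,  0.        ,  0.        ,  1.        ]])}
{'t': 0.1, 'q': array([-7.88112116e+01,  3.02722901e+01,  8.21497766e+01,  4.04551036e-04,
        6.76898381e+01, -1.02250818e+01]), 'joint_vel': array([ 0.04002769, -0.13125435, -0.14450043,  0.12484874,  0.08398038,
       -0.01317309]), 'effort': array([ 9.24219967e-05, -4.40985847e+01, -1.77150464e+01,  6.34858338e-02,
        5.33824344e-02, -4.86549186e-05]), 'ee_pos': array([ 0.22810922, -0.58116985,  0.2216799 ]), 'eef_rot': array([[ 9.30968506e-01,  3.65099304e-01, -3.72577241e-04],
       [ 3.65099324e-01, -9.30966599e-01,  1.91725070e-03],
       [ 3.53129929e-04, -1.92092772e-03, -9.99998093e-01]]), 'contact_force': array([0.90395399, 0.33966168, 0.6649633 ]), 'wrist_torque': array([-0.00369537, -0.02311478, -0.0188088 ]), 'grasp_force': 0.0, 'gripper_width': 0.08704526151315115}
```

View pics/t0.png

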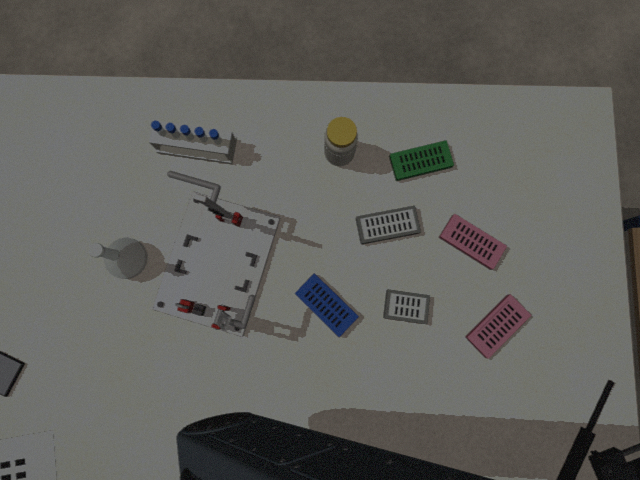

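View pics/s0.png

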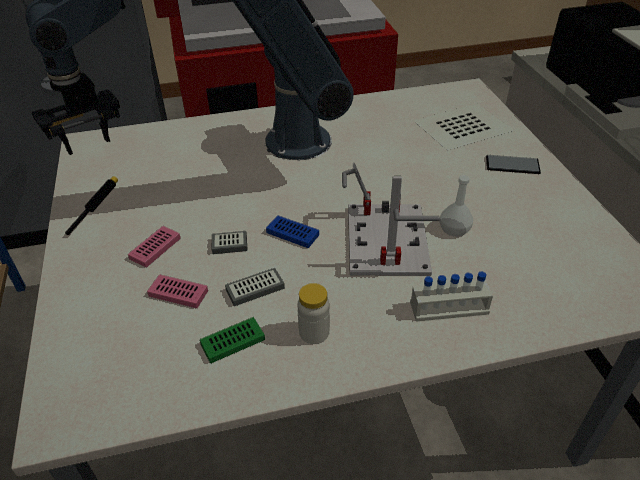

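The top view shows two grey, white-sheeted candidates: a long one at (389,225) and a short one at (408,306). The coloured look-alikes are blue (327,305), green (421,160), and pink (474,241) and (499,326). I choose the long grey one at (389,225). The station is around (220,265), with the bar upright and its hinge near (230,217). The hasp is open near (225,320), and the flask is at (127,258).

```bash
cat > m1.py <<'E'
from h import *
a=np.load('pics/t0.npz');s=np.load('pics/s0.npz')
def seg(d,x0,x1,y0,y1,z):
    im=d['im'][y0:y1,x0:x1].astype(int)
    bg=np.median(im.reshape(-1,3),axis=0)
    hsv=cv2.cvtColor(d['im'][y0:y1,x0:x1],cv2.COLOR_RGB2HSV)
    m=(im.sum(2)<0.62*bg.sum()).astype(np.uint8)
    cs,_=cv2.findContours(m,cv2.RETR_EXTERNAL,cv2.CHAIN_APPROX_NONE)
    c=max(cs,key=cv2.contourArea); c=c+[x0,y0]
    r=cv2.minAreaRect(c);b=cv2.boxPoints(r)
    print(bg,r)
    for u,v in b: print(np.round([u,v],1),onz(d['K'],d['T'],u,v,z).round(4))
    return b
seg(a,345,435,195,252,.02); seg(s,215,295,260,310,.02)
im=a['im'][160:345,150:430];cv2.imwrite('pics/c1.png',cv2.resize(im,None,fx=2.8,fy=2.8,interpolation=cv2.INTER_CUBIC)[:,:,::-1])
im=s['im'][150:310,200:480];cv2.imwrite('pics/c2.png',cv2.resize(im,None,fx=2.8,fy=2.8,interpolation=cv2.INTER_CUBIC)[:,:,::-1])
E
python3 m1.py
```

```text
[113. 115. 110.] ((388.333984375, 224.78111267089844), (28.564720153808594, 62.166656494140625), 79.3803482055664)
[355.2 216.5] [ 0.6287 -0.1663  0.02  ]
[416.3 205. ] [ 0.657  -0.2971  0.02  ]
[421.5 233.1] [ 0.5961 -0.3078  0.02  ]
[360.4 244.5] [ 0.5683 -0.1782  0.02  ]
[136. 135. 123.] ((253.6538848876953, 287.1180114746094), (23.10345458984375, 58.8557243347168), 71.17529296875)
[222.1 285.7] [ 0.6029 -0.3128  0.02  ]
[277.8 266.7] [ 0.5731 -0.1725  0.02  ]
[285.2 288.6] [ 0.6496 -0.1691  0.02  ]
[229.5 307.5] [ 0.676  -0.3042  0.02  ]
```

View pics/c1.png

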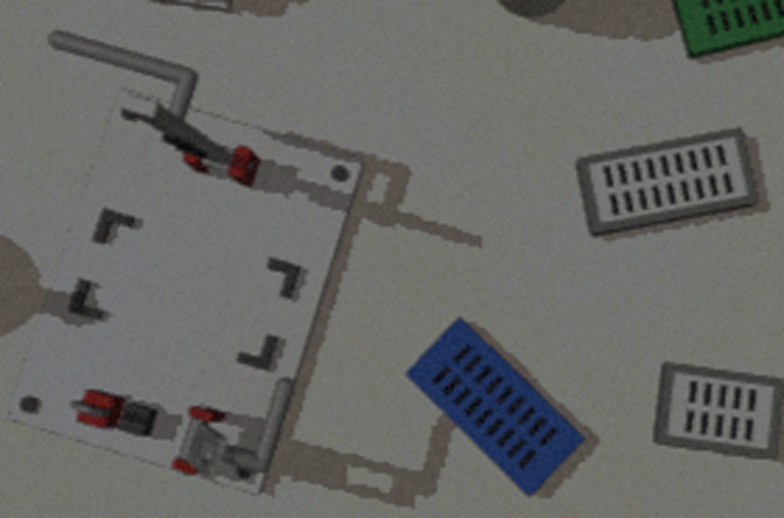

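View pics/c2.png

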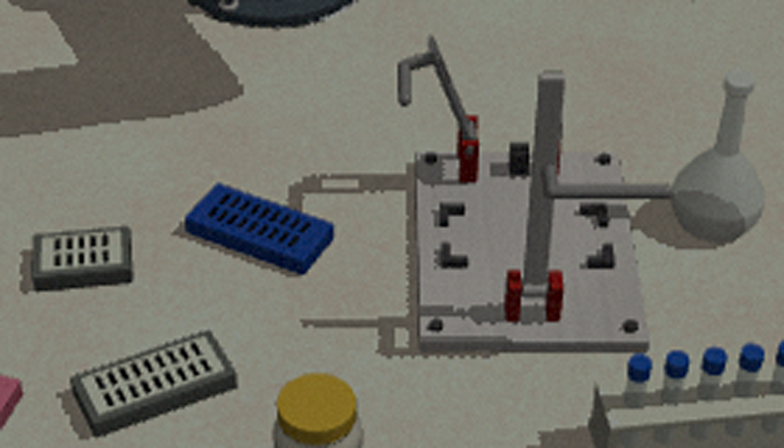

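The crops confirm the long grey cassette: about 18 slots, against 10 on the short one at (408,306). In the top crop, plate corners are at (265,493), (12,415) and (362,158). The dark stops are at about (115,225), (85,300), (288,275) and (262,353).

```bash
cat > m2.py <<'E'
from h import *
a=np.load('pics/t0.npz');s=np.load('pics/s0.npz')
T=lambda x,y:(150+(x+.5)/2.8-.5,160+(y+.5)/2.8-.5)
S=lambda x,y:(200+(x+.5)/2.8-.5,150+(y+.5)/2.8-.5)
A=lambda p,z:onz(a['K'],a['T'],*T(*p),z); B=lambda p,z:onz(s['K'],s['T'],*S(*p),z)
# plate corners top surface: (-140,-100),(-140,100),(125,-100),(125,100)
mod=[];pts=[]
def add(m,p): mod.append(m);pts.append(p[:2])
add((-.14,-.1),A((263,492),.014));add((-.14,.1),A((12,415),.014));add((.125,-.1),A((362,158),.014));add((.125,.1),A((125,88),.014))
add((.125,-.1),B((421,340),.014));add((.125,.1),B((648,340),.014));add((-.14,-.1),B((414,153),.014));add((-.14,.1),B((620,158),.014))
def fit(m,p):
    m=np.array(m);p=np.array(p);mc=m.mean(0);pc=p.mean(0);H=(m-mc).T@(p-pc)
    th=np.arctan2(H[0,1]-H[1,0],H[0,0]+H[1,1]);R=np.array([[np.cos(th),-np.sin(th)],[np.sin(th),np.cos(th)]])
    t=pc-R@mc;return np.degrees(th),t,(p-(m@R.T+t))*1000
for sl in (slice(0,4),slice(4,8),slice(0,8)):
    r=fit(mod[sl],pts[sl]);print(r[0],r[1].round(4),r[2].round(1).tolist())
th,t,_=r
R=np.array([[np.cos(np.radians(th)),-np.sin(np.radians(th))],[np.sin(np.radians(th)),np.cos(np.radians(th))]])
for n,p,q in (('c-',(362,158),(421,340)),('c3',(263,492),(414,153))):
    P=tri([ray(a['K'],a['T'],*T(*p)),ray(s['K'],s['T'],*S(*q))]);print(n,P.round(4))
# handles: bar handle free end, root; hasp handle
for n,p,q in (('barfree',(55,40),(672,191)),('barroot',(190,75),(549,182)),('haspend',(284,385),(404,98)),('hasproot',(247,465),(404,65))):
    P=tri([ray(a['K'],a['T'],*T(*p)),ray(s['K'],s['T'],*S(*q))]);L=R.T@(P[:2]-t);print(n,P.round(4),'station',L.round(4),P[2].round(4))
E
python3 m2.py
```

```text
-14.717149995242622 [0.5329 0.1215] [[1.3, 0.4], [1.9, -2.5], [-1.7, 4.5], [-1.5, -2.4]]
-15.277487678671399 [0.5348 0.1226] [[-2.6, 3.1], [-5.8, 0.6], [1.0, -1.9], [7.4, -1.8]]
-14.996463382857137 [0.5339 0.122 ] [[0.6, -0.9], [0.3, -3.6], [-2.0, 4.4], [-2.8, -2.2], [-2.2, 3.2], [-4.6, 0.5], [1.6, -0.6], [9.1, -0.7]]
c- [ 0.6266 -0.0031  0.014 ]
c3 [0.3734 0.0611 0.0131]
barfree [0.6691 0.1883 0.1759] station [0.1135 0.099 ] 0.1759
barroot [0.6444 0.0939 0.1861] station [0.1141 0.0015] 0.1861
haspend [0.4486 0.0293 0.1411] station [-0.0583 -0.1116] 0.1411
hasproot [0.396  0.0476 0.1384] station [-0.1139 -0.1075] 0.1384
```

```bash
cat >> h.py <<'E'
TH=np.radians(-15.0);ST=np.array([.5339,.122])
RS=np.array([[np.cos(TH),-np.sin(TH)],[np.sin(TH),np.cos(TH)]])
def s2w(x,y,z): return np.r_[ST+RS@[x,y],z]
def w2s(p): return np.r_[RS.T@(np.array(p[:2])-ST),p[2]]
def delta(p,yaw=None):
    "tool-axes shift (mm) to bring TCP to p; turn so tool y points at world angle yaw (deg, mod 180)"
    o=monitor.observe();R=o['eef_rot'];d=R.T@(np.array(p)-o['ee_pos'])*1000
    cur=np.degrees(np.arctan2(R[1,1],R[0,1])); r=''
    if yaw is not None: r=-((yaw-cur+90)%180-90)
    print('shift',d.round(1),'turn',r,'t',round(o['t'],2),'yaw',round(cur,2))
E
python3 - <<'E'
from h import *
a=np.load('pics/t0.npz');s=np.load('pics/s0.npz')
def P(n,p,q):
    X=tri([ray(a['K'],a['T'],*p),ray(s['K'],s['T'],*q)]);print(n,X.round(3),w2s(X).round(3))
P('flasktop',(103,250),(463,180));P('cap',(342,129),(313,293))
P('tubeL',(157,124),(482,275));P('tubeR',(214,132),(429,281))
print('flaskbulb',w2s(onz(a['K'],a['T'],127,258,.045)).round(3))
delta(s2w(.1138,.06,.3),-15)
delta([.6125,-.2374,.25],12.1)
E
```

```text
flasktop [0.528 0.308 0.157] [-0.054  0.178  0.157]
cap [ 0.781 -0.131  0.132] [ 0.304 -0.18   0.132]
tubeL [0.795 0.246 0.102] [0.22  0.187 0.102]
tubeR [0.781 0.129 0.1  ] [0.237 0.07  0.1  ]
flaskbulb [-0.056  0.174  0.045]
shift [ 668.6 -523.9  -77.1] turn -53.58626435902693 t 0.1 yaw -68.59
shift [ 483.4 -179.8  -27.8] turn -80.68626435902695 t 0.1 yaw -68.59
```

Emit:
play_rows(
  linear=[
    [40,-31,-10],
    [80,-62,-30],
    [120,-93,-50],
    [160,-125,-77],
    [195,-153,-100],
    [230,-180,-120],
    [265,-208,-120],
    [300,-235,-120],
    [335,-263,-120],
    [370,-290,-120],
    [402,-315,-120],
    [434,-340,-120],
  ],
  turn=[-5,-10,-15,-20,-25,-30,-35,-40,-45,-50,-53.6,-53.6],
  fingers=[0,0,0,0,0,0,0,0,0,0,0,0],
)

```text
t: 1.1
ee_pos: [0.4719, -0.1668, 0.3409]
eef_rot: [[0.257, 0.967, 0.0], [0.967, -0.257, -0.0], [-0.0, 0.0, -1.0]]
contact_force: [0.7, -0.3, -0.6]
gripper_width: 0.0869
grasp_force: 0.0
```

Run:
```python
from h import *
delta(s2w(.06,.0,.36),-15); print(monitor.observe()['q'].round(1))
```

```text
shift [294.9  45.8 -19.1] turn 0.1309847505880839 t 1.1 yaw -14.87
[-32.3  13.1  90.2  -0.   76.8 -17.4]
```

Emit:
play_rows(
  linear=[
    [35,5,-5],
    [70,11,-10],
    [105,16,-15],
    [140,22,-19],
    [175,27,-19],
    [210,33,-19],
    [240,37,-19],
    [270,42,-19],
    [295,46,-19],
    [295,46,-19],
    [295,46,-19],
  ],
  turn=[0,0,0,0,0,0,0,0,0,0,0],
  fingers=[0,0,0,0,0,0,0,0,0,0,0],
)

```text
t: 2.02
ee_pos: [0.592, 0.1054, 0.3588]
eef_rot: [[0.256, 0.967, -0.002], [0.967, -0.256, -0.0], [-0.001, -0.002, -1.0]]
contact_force: [-0.5, 0.0, -0.5]
gripper_width: 0.0871
grasp_force: 0.0
```

Run:
```python
from h import *
grab('wrist','w1');d=np.load('pics/w1.npz');print(d['K'],d['T'].round(3),monitor.observe()['ee_pos'])
for n,p in (('stop',(.023,.0705,.022)),('hx',(.114,.099,.18)),('nest',(-.01,0,.014))):print(n,proj(d['K'],d['T'],s2w(*p)))
```

```text
[[399.41942862   0.         317.07183862]
 [  0.         399.41942862 241.08866918]
 [  0.           0.           1.        ]] [[ 0.966  0.247  0.075  0.612]
 [-0.258  0.926  0.275  0.181]
 [-0.002 -0.285  0.958  0.521]
 [ 0.     0.     0.     1.   ]] [0.59168225 0.10434645 0.35899306]
stop [286.71707884 127.97219769]
hx [384.69101342  93.8482606 ]
nest [262.3959289 185.485749 ]
```

View pics/w1.png

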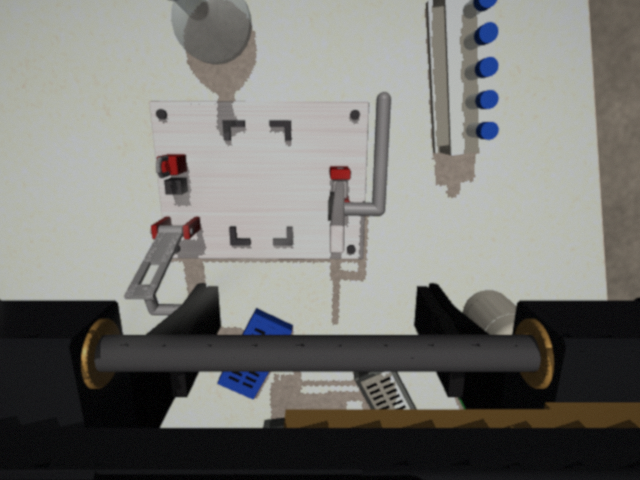

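The wrist view shows the nest's four stops with elbows near (228,125), (287,125), (234,240) and (290,240). The plate's far corners are at (150,101) and (369,101). The bar handle runs from (384,98) to (380,208), and the hasp handle is near (165,308).

Run:
```python
from h import *
d=np.load('pics/w1.npz');K,T=d['K'],d['T'];im=d['im'].astype(int)
m=(im.max(2)<95).astype(np.uint8); sub=np.zeros_like(m);sub[117:252,215:300]=m[117:252,215:300]
n,l,st,c=cv2.connectedComponentsWithStats(sub)
for i in range(1,n):
    if st[i,4]>40:
        pts=np.argwhere(l==i)[:,::-1];W=np.array([w2s(onz(K,T,u,v,.022)) for u,v in pts])
        print(st[i],W[:,:2].min(0).round(4),W[:,:2].max(0).round(4))
# plate corners
for p in ((150,101),(369,101)):print('plate',w2s(onz(K,T,*p,.014)).round(4))
# bar handle: two-view refine, axis width
a=np.load('pics/t0.npz');s=np.load('pics/s0.npz')
o=[ray(K,T,384,96),ray(a['K'],a['T'],169,174.5),ray(s['K'],s['T'],440,218)]
print('barfree w+t',w2s(tri(o[:2])).round(4),'all',w2s(tri(o)).round(4))
o=[ray(K,T,380,207),ray(a['K'],a['T'],217.5,187)]
print('barroot',w2s(tri(o)).round(4))
print('haspend', w2s(tri([ray(K,T,178,310),ray(a['K'],a['T'],251.2,297)])).round(4),w2s(tri([ray(K,T,152,305),ray(a['K'],a['T'],238,326)])).round(4))
```

```text
[222 120  23  21 259] [-0.0545  0.0564] [-0.0279  0.0796]
[270 121  21  20 214] [0.003  0.0565] [0.0271 0.0785]
[230 227  21  19 219] [-0.0539 -0.0768] [-0.0278 -0.0525]
[274 227  19  18 153] [ 0.0034 -0.0753] [ 0.0269 -0.0524]
plate [-0.141   0.1014  0.014 ]
plate [0.1217 0.1016 0.014 ]
barfree w+t [0.1133 0.0977 0.1755] all [0.1134 0.0989 0.1757]
barroot [0.1156 0.0052 0.1729]
haspend [-0.068  -0.1075  0.1594] [-0.1133 -0.1046  0.1417]
```

```bash
sed -i 's/ST=np.array(.*)/ST=np.array([.5323,.1235])/' h.py
python3 - <<'E'
from h import *
p=s2w(.1155,.062,.157); delta(p,-15)
E
```

```text
shift [ 65.3  53.6 201.8] turn 0.07784650391306513 t 2.07 yaw -14.92
```

Emit:
play_rows(
  linear=[
    [30,25,0],
    [60,50,0],
    [65,54,30],
    [65,54,65],
    [65,54,100],
    [65,54,135],
    [65,54,165],
    [65,54,190],
    [65,54,202],
    [65,54,202],
  ],
  turn=[0,0,0,0,0,0,0,0,0,0],
  fingers=[0,0,0,0,0,0,0,0,0,0],
)

```text
t: 2.9
ee_pos: [0.6587, 0.1514, 0.1542]
eef_rot: [[0.26, 0.966, -0.008], [0.966, -0.26, -0.001], [-0.003, -0.007, -1.0]]
contact_force: [0.0, 0.6, 0.0]
gripper_width: 0.087
grasp_force: 0.0
```

Emit:
play_rows(
  linear=[
    [0,0,0],
    [0,0,0],
    [0,0,0],
    [0,0,0],
    [0,0,0],
    [0,0,0],
    [0,0,0],
  ],
  turn=[0,0,0,0,0,0,0],
  fingers=[0.5,1,1,1,1,1,1],
  newtons=10,
)

```text
t: 3.48
ee_pos: [0.6613, 0.1532, 0.1583]
eef_rot: [[0.258, 0.966, 0.001], [0.966, -0.258, 0.0], [0.0, 0.001, -1.0]]
contact_force: [1.0, 0.1, -0.1]
gripper_width: 0.0483
grasp_force: 0.0
```

Emit:
play_rows(
  linear=[
    [0,0,0],
    [0,0,0],
    [0,0,0],
    [0,0,0],
    [0,0,0],
    [0,0,0],
    [0,0,0],
    [0,0,0],
  ],
  turn=[0,0,0,0,0,0,0,0],
  fingers=[1,1,1,1,1,1,1,1],
)

```text
t: 4.15
ee_pos: [0.6608, 0.1532, 0.1575]
eef_rot: [[0.259, 0.966, -0.001], [0.966, -0.259, 0.0], [-0.0, -0.001, -1.0]]
contact_force: [-1.0, 0.6, -0.6]
gripper_width: 0.0118
grasp_force: 10.0
```

Emit:
play_rows(
  linear=[
    [0,6,1],
    [0,12,2],
    [0,18,4],
    [0,24,6],
    [0,30,9],
    [0,36,12],
    [0,41,14],
    [0,41,14],
  ],
  turn=[0,0,0,0,0,0,0,0],
  fingers=[1,1,1,1,1,1,1,1],
)

```text
t: 4.82
ee_pos: [0.7019, 0.1421, 0.1426]
eef_rot: [[0.259, 0.966, 0.0], [0.966, -0.259, 0.0], [0.0, 0.0, -1.0]]
contact_force: [-0.8, 1.7, -4.4]
gripper_width: 0.0114
grasp_force: 10.0
```

Emit:
play_rows(
  linear=[
    [0,0,0],
    [0,0,0],
    [0,0,0],
    [0,0,0],
    [0,0,-40],
    [0,0,-80],
    [0,0,-120],
    [0,0,-160],
    [-35,1,-160],
    [-70,2,-160],
    [-105,3,-160],
    [-140,4,-160],
  ],
  turn=[0,0,0,0,0,0,0,0,0,-5,-10,-15],
  fingers=[0,0,0,0,0,0,0,0,0,0,0,0],
)

```text
t: 5.82
ee_pos: [0.6682, 0.0051, 0.305]
eef_rot: [[-0.006, 1.0, 0.002], [1.0, 0.006, -0.001], [-0.001, 0.002, -1.0]]
contact_force: [1.0, -0.3, -1.0]
gripper_width: 0.0822
grasp_force: 0.0
```

Run:
```python
from h import *
delta([.6125,-.2374,.25],12.1)
```

```text
shift [-242.2  -57.2   55.1] turn -11.772656704848899 t 5.82 yaw 0.33
```

Emit:
play_rows(
  linear=[
    [-40,-10,10],
    [-80,-20,20],
    [-120,-30,30],
    [-160,-40,40],
    [-200,-50,50],
    [-230,-57,55],
    [-242,-57,55],
    [-242,-57,55],
    [-242,-57,55],
  ],
  turn=[-3,-6,-9,-11.8,-11.8,-11.8,-11.8,-11.8,-11.8],
  fingers=[0,0,0,0,0,0,0,0,0],
)

```text
t: 6.57
ee_pos: [0.6118, -0.236, 0.2493]
eef_rot: [[-0.203, 0.979, 0.001], [0.979, 0.203, 0.0], [0.0, 0.001, -1.0]]
contact_force: [0.2, 0.0, -0.2]
gripper_width: 0.087
grasp_force: 0.0
```

Run:
```python
from h import *
grab('wrist','w2');d=np.load('pics/w2.npz');K,T=d['K'],d['T']
print(monitor.observe()['ee_pos'])
print(proj(K,T,[.6125,-.2374,.02]))
delta([.6125,-.2374,.002],12.1)
```

```text
[ 0.61203566 -0.23477946  0.24940684]
[316.48090267 208.20698439]
shift [ -2.7  -0.4 247.4] turn -0.26313299268962 t 6.62 yaw 11.84
```

View pics/w2.png

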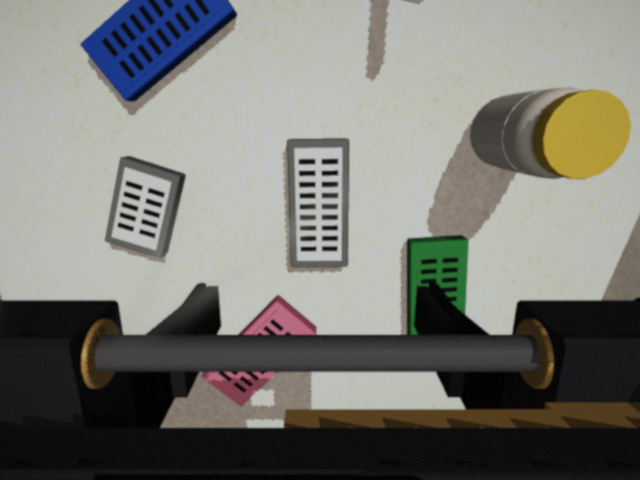

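The wrist view shows the long cassette centred at about (318,203), from (288,140) to (348,268). The short one is at (146,207) and green begins at (408,240), well clear of the fingers.

Run:
```python
from h import *
d=np.load('pics/w2.npz');K,T=d['K'],d['T'];im=d['im'].astype(int)
sub=im[125:285,270:365];bg=np.median(im[100:290,230:280].reshape(-1,3),axis=0)
print(bg, im[200,270:300].sum(1), im[200,335:365].sum(1), im[130:145,320].sum(1), im[258:280,320].sum(1))
chroma=sub[:,:,0]-sub[:,:,2]
m=((sub.sum(2)<400)&(chroma<18)).astype(np.uint8);m=cv2.morphologyEx(m,cv2.MORPH_OPEN,np.ones((3,3)))
c=max(cv2.findContours(m,0,1)[0],key=cv2.contourArea)+[270,125]
b=cv2.boxPoints(cv2.minAreaRect(c));W=np.array([onz(K,T,u,v,.02)for u,v in b]);print(cv2.minAreaRect(c),W.round(4).tolist(),W.mean(0).round(4))
e=W-np.roll(W,1,0);print(np.linalg.norm(e,axis=1),np.degrees(np.arctan2(e[:,1],e[:,0])))
# height: two-view with top image: centre of the white-sheet
a=np.load('pics/t0.npz')
def white(i,x0,x1,y0,y1):
    s=i[y0:y1,x0:x1].astype(int);return s
mm=lambda dd,x0,x1,y0,y1:None
def slots(dd,x0,x1,y0,y1,th):
    s=dd['im'][y0:y1,x0:x1].astype(int).sum(2);m=(s<th).astype(np.uint8);ys,xs=np.nonzero(m);return xs.mean()+x0,ys.mean()+y0
u1=slots(d,297,342,152,256,200);u2=slots(a,364,414,213,236,150);print(u1,u2,tri([ray(K,T,*u1),ray(a['K'],a['T'],*u2)]).round(4))
```

```text
[191. 194. 187.] [578 578 580 578 576 577 576 577 577 584 580 578 571 568 530 466 414 387
 326 251 261 275 277 281 325 446 548 575 573 570] [566 576 576 576 575 565 509 407 321 304 309 300 312 373 489 560 561 563
 561 554 560 565 568 570 571 569 575 576 574 582] [576 583 581 578 578 578 572 548 447 299 275 284 277 284 277] [576 557 473 330 278 276 278 273 283 316 369 377 384 416 495 556 566 573
 576 568 575 570]
((317.0, 202.5), (129.0, 62.0), 90.0) [[0.5703, -0.1769, 0.02], [0.6279, -0.1649, 0.02], [0.6574, -0.2917, 0.02], [0.5941, -0.3049, 0.02]] [ 0.6124 -0.2346  0.02  ]
[0.13022337 0.0588529  0.13025018 0.0645899 ] [ 100.53930419   11.80164489  -76.93658496 -168.22215934]
(np.float64(318.68918918918916), np.float64(202.15540540540542)) (np.float64(389.5418994413408), np.float64(224.53631284916202)) [ 0.6158 -0.2392 -0.0033]
```

Emit:
play_rows(
  linear=[
    [0,1.5,35],
    [0,1.5,70],
    [0,1.5,105],
    [0,1.5,140],
    [0,1.5,175],
    [0,1.5,205],
    [0,1.5,230],
    [0,1.5,242],
    [0,1.5,246],
    [0,1.5,246],
  ],
  turn=[0,0,0,0,0,0,0,0,0,0],
  fingers=[0,0,0,0,0,0,0,0,0,0],
)

```text
t: 7.45
ee_pos: [0.6135, -0.2341, 0.0026]
eef_rot: [[-0.207, 0.978, -0.0], [0.978, 0.207, 0.0], [0.001, -0.0, -1.0]]
contact_force: [0.3, 0.4, -0.4]
gripper_width: 0.0869
grasp_force: 0.0
```

Emit:
play_rows(
  linear=[
    [0,0,0],
    [0,0,0],
    [0,0,0],
    [0,0,0],
    [0,0,0],
    [0,0,0],
    [0,0,0],
    [0,0,0],
  ],
  turn=[0,0,0,0,0,0,0,0],
  fingers=[1,1,1,1,1,1,1,1],
  newtons=25,
)

```text
t: 8.12
ee_pos: [0.6134, -0.2359, 0.0037]
eef_rot: [[-0.205, 0.979, 0.001], [0.979, 0.205, -0.001], [-0.001, 0.001, -1.0]]
contact_force: [-1.4, -0.0, 5.9]
gripper_width: 0.0596
grasp_force: 25.0
```

Emit:
play_rows(
  linear=[
    [0,0,-10],
    [0,0,-30],
    [0,0,-65],
    [0,0,-100],
    [0,0,-135],
    [0,0,-170],
    [0,0,-200],
    [0,0,-225],
    [0,0,-225],
  ],
  turn=[0,0,0,0,0,0,0,0,0],
  fingers=[1,1,1,1,1,1,1,1,1],
)

```text
t: 8.87
ee_pos: [0.6158, -0.237, 0.2344]
eef_rot: [[-0.205, 0.979, 0.01], [0.979, 0.205, -0.006], [-0.008, 0.009, -1.0]]
contact_force: [0.3, -0.9, -1.3]
gripper_width: 0.0598
grasp_force: 25.0
```

Run:
```python
from h import *
delta(s2w(-.01,-.11,.23),-15);delta(s2w(-.01,0,.23),-15);o=monitor.observe();print(o['gripper_width'],o['grasp_force'],o['contact_force'])
```

```text
shift [276.4 -66.5   1.6] turn 26.82486427837471 t 8.87 yaw 11.82
shift [374.5 -16.8   1.3] turn 26.82486427837471 t 8.87 yaw 11.82
0.059765963193372094 24.981312453746796 [ 0.32598636 -0.87933206 -1.27765386]
```

Emit:
play_rows(
  linear=[
    [30,-10,0],
    [62,-20,0],
    [95,-30,0],
    [128,-40,0],
    [160,-50,0],
    [190,-60,0],
    [220,-71,0],
    [245,-71,0],
    [265,-71,0],
    [267,-71,0],
    [267,-71,0],
    [267,-71,0],
  ],
  turn=[4,8,12,16,20,24,26.8,26.8,26.8,26.8,26.8,26.8],
  fingers=[1,1,1,1,1,1,1,1,1,1,1,1],
)

```text
t: 9.87
ee_pos: [0.4888, 0.0109, 0.2272]
eef_rot: [[0.258, 0.966, -0.001], [0.966, -0.258, -0.0], [-0.001, -0.001, -1.0]]
contact_force: [0.3, -0.4, -2.5]
gripper_width: 0.0595
grasp_force: 25.0
```

Run:
```python
from h import *
grab('wrist','w3');d=np.load('pics/w3.npz');K,T=d['K'],d['T']
print(monitor.observe()['ee_pos'],w2s(monitor.observe()['ee_pos']))
print(proj(K,T,s2w(-.01,0,.014)))
```

```text
[0.48908312 0.01051832 0.22732041] [-0.01250248 -0.12031728  0.22732041]
[320.19603839  73.17664173]
```

View pics/w3.png

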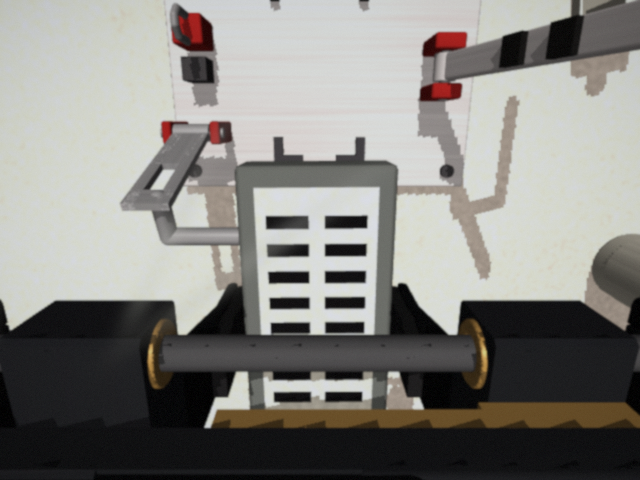

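The wrist view shows the held cassette with its leading corners at (238,167) and (396,167), square to the gripper. The near stops are at (278,150) and (360,150), the far stops at (275,3) and (364,3). The hasp is at the left and the bar is leaning well open.

Run:
```python
from h import *
d=np.load('pics/w3.npz');K,T=d['K'],d['T'];im=d['im'].astype(int).sum(2)
print('row146',[(u,im[146,u]) for u in list(range(270,288))+list(range(352,368))])
print('row4',[(u,im[4,u]) for u in list(range(268,284))+list(range(355,372))])
print('row175',[(u,im[175,u]) for u in list(range(232,242))+list(range(392,402))])
print('col317',[(v,im[v,300]) for v in range(152,195)])
```

```text
row146 [(270, np.int64(638)), (271, np.int64(631)), (272, np.int64(604)), (273, np.int64(496)), (274, np.int64(295)), (275, np.int64(201)), (276, np.int64(196)), (277, np.int64(191)), (278, np.int64(191)), (279, np.int64(195)), (280, np.int64(194)), (281, np.int64(191)), (282, np.int64(255)), (283, np.int64(453)), (284, np.int64(599)), (285, np.int64(633)), (286, np.int64(632)), (287, np.int64(632)), (352, np.int64(645)), (353, np.int64(632)), (354, np.int64(570)), (355, np.int64(401)), (356, np.int64(225)), (357, np.int64(190)), (358, np.int64(193)), (359, np.int64(200)), (360, np.int64(191)), (361, np.int64(196)), (362, np.int64(199)), (363, np.int64(228)), (364, np.int64(359)), (365, np.int64(526)), (366, np.int64(623)), (367, np.int64(646))]
row4 [(268, np.int64(623)), (269, np.int64(604)), (270, np.int64(530)), (271, np.int64(432)), (272, np.int64(397)), (273, np.int64(398)), (274, np.int64(401)), (275, np.int64(396)), (276, np.int64(398)), (277, np.int64(404)), (278, np.int64(429)), (279, np.int64(508)), (280, np.int64(596)), (281, np.int64(621)), (282, np.int64(622)), (283, np
[... 1089 characters left out ...]
3, np.int64(183)), (164, np.int64(198)), (165, np.int64(236)), (166, np.int64(272)), (167, np.int64(307)), (168, np.int64(314)), (169, np.int64(315)), (170, np.int64(319)), (171, np.int64(323)), (172, np.int64(322)), (173, np.int64(325)), (174, np.int64(325)), (175, np.int64(326)), (176, np.int64(325)), (177, np.int64(326)), (178, np.int64(326)), (179, np.int64(327)), (180, np.int64(322)), (181, np.int64(324)), (182, np.int64(322)), (183, np.int64(324)), (184, np.int64(325)), (185, np.int64(327)), (186, np.int64(364)), (187, np.int64(489)), (188, np.int64(605)), (189, np.int64(648)), (190, np.int64(653)), (191, np.int64(655)), (192, np.int64(652)), (193, np.int64(651)), (194, np.int64(657))]
```

Run:
```python
from h import *
d=np.load('pics/w3.npz');K,T=d['K'],d['T']
f=lambda u,v,z:(w2s(onz(K,T,u,v,z))*1000).round(1)
print('near',f(319.1,146,.022),'far',f(319.3,4,.022),'plate y-100 edge right',f(440,187,.014))
for z in (.240,.243):print('cass',f(234.7,175,z),f(397,175,z),f(317,165.5,z))
o=monitor.observe();print(w2s(o['ee_pos'])*1000)
print('stop tip rows: near stop tip y(-54.5?)',f(279,138,.022))
```

```text
near [-10.9 -61.4  22. ] far [-10.9  51.4  22. ] plate y-100 edge right [103.  -99.5  14. ]
cass [-43.2 -59.9 240. ] [ 17.1 -59.9 240. ] [-12.6 -56.4 240. ]
cass [-42.6 -59.5 243. ] [ 16.5 -59.5 243. ] [-12.6 -56.1 243. ]
[ -12.50248449 -120.31727638  227.3204063 ]
stop tip rows: near stop tip y(-54.5?) [-46.7 -54.4  22. ]
```

Emit:
play_rows(
  linear=[
    [35,1,0],
    [70,2,0],
    [100,2,0],
    [121,2,20],
    [121,2,55],
    [121,2,90],
    [121,2,125],
    [121,2,155],
    [121,2,175],
    [121,2,180],
    [121,2,180],
    [121,2,180],
  ],
  turn=[0,0,0,0,0,0,0,0,0,0,0,0],
  fingers=[1,1,1,1,1,1,1,1,1,1,1,1],
)

```text
t: 10.92
ee_pos: [0.5232, 0.127, 0.0481]
eef_rot: [[0.26, 0.966, 0.001], [0.966, -0.26, -0.0], [0.0, 0.001, -1.0]]
contact_force: [0.2, 0.3, -0.9]
gripper_width: 0.0596
grasp_force: 25.0
```

Run:
```python
from h import *
delta(s2w(-.0106,.001,.0185),-15);o=monitor.observe();print(w2s(o['ee_pos']),o['contact_force'],o['grasp_force'])
```

```text
shift [-0.  -0.9 29.6] turn -0.04527112418907109 t 10.92 yaw -15.05
[-0.00973132  0.00099635  0.04808282] [ 0.155387    0.28224731 -0.89960587] 24.98122662305832
```

Emit:
play_rows(
  linear=[
    [0,-0.7,6],
    [0,-0.7,12],
    [0,-0.7,17],
    [0,-0.7,21],
    [0,-0.7,25],
    [0,-0.7,27],
    [0,-0.7,29],
    [0,-0.7,29.5],
    [0,-0.7,29.5],
  ],
  turn=[0,0,0,0,0,0,0,0,0],
  fingers=[1,1,1,1,1,1,1,1,1],
)

```text
t: 11.67
ee_pos: [0.5213, 0.1279, 0.0181]
eef_rot: [[0.258, 0.966, -0.0], [0.966, -0.258, 0.0], [-0.0, -0.0, -1.0]]
contact_force: [-0.5, 0.3, -2.0]
gripper_width: 0.0597
grasp_force: 25.0
```

Emit:
play_rows(
  linear=[
    [0,0,0.5],
    [0,0,0.5],
    [0,0,0.5],
    [0,0,0.5],
    [0,0,0.5],
    [0,0,0.5],
  ],
  turn=[0,0,0,0,0,0],
  fingers=[0.2,0,0,0,0,0],
)

```text
t: 12.17
ee_pos: [0.5215, 0.1279, 0.0179]
eef_rot: [[0.259, 0.966, 0.0], [0.966, -0.259, -0.0], [0.0, 0.0, -1.0]]
contact_force: [-0.7, 1.0, 0.6]
gripper_width: 0.0855
grasp_force: 0.0
```

Emit:
play_rows(
  linear=[
    [0,0,-10],
    [0,0,-35],
    [0,0,-70],
    [0,0,-105],
    [0,0,-140],
    [0,0,-175],
    [0,0,-210],
    [-20,0,-240],
    [-55,0,-260],
    [-55,0,-260],
  ],
  turn=[0,0,0,0,0,0,0,0,0,0],
  fingers=[0,0,0,0,0,0,0,0,0,0],
)

```text
t: 13.0
ee_pos: [0.5086, 0.071, 0.2832]
eef_rot: [[0.261, 0.965, 0.009], [0.965, -0.261, -0.004], [-0.001, 0.01, -1.0]]
contact_force: [-0.0, 0.3, 0.3]
gripper_width: 0.087
grasp_force: 0.0
```

Run:
```python
from h import *
grab('wrist','w4');d=np.load('pics/w4.npz');K,T=d['K'],d['T']
print(monitor.observe()['ee_pos'],proj(K,T,s2w(-.01,0,.014)))
```

```text
[0.5079085  0.07286248 0.28108112] [316.01073231 146.66710902]
```

View pics/w4.png

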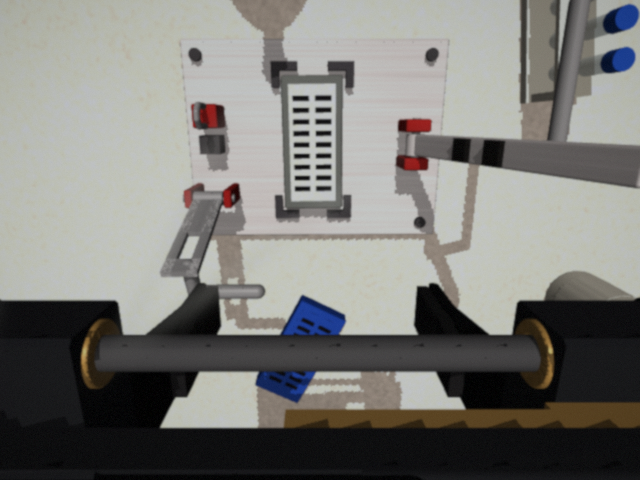

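The cassette lies flat and squarely between all four stops, centred at (312,142), with the fingers clear. Next is the bar.

Run:
```python
from h import *
p=np.array([.7019,.1421,.1426]);s=w2s(p);print(s)
delta(p,-15)
h=np.array([.0895,.045]);r0=s[[0,2]]+[0,.019]-h;print(r0,np.hypot(*r0))
el=np.degrees(np.arctan2(r0[1],-r0[0])) ;print('theta',el-15.07)
R=.1346
n=36
for i in range(1,n+1):
    e=np.radians(el+(15.07-el)*i/n); x=-R*np.cos(e);z=R*np.sin(e)
    if i%12==1: base=(0,0) if i==1 else last
    last=(x-r0[0],z-r0[1])
    print([0,round((last[0]-base[0])*1000,1),round(-(last[1]-base[1])*1000,1)],end=' ' if i%12 else '\n')
```

```text
[0.15900699 0.06186193 0.1426    ]
shift [117.5 168.2 139.6] turn -0.1693923487737834 t 13.05 yaw -15.17
[0.06950699 0.1166    ] 0.13574528017159104
theta 105.729795458763
[0, np.float64(-6.6), np.float64(-2.4)] [0, np.float64(-12.8), np.float64(-5.5)] [0, np.float64(-19.1), np.float64(-8.2)] [0, np.float64(-25.6), np.float64(-10.6)] [0, np.float64(-32.1), np.float64(-12.7)] [0, np.float64(-38.8), np.float64(-14.5)] [0, np.float64(-45.6), np.float64(-15.9)] [0, np.float64(-52.4), np.float64(-16.9)] [0, np.float64(-59.3), np.float64(-17.6)] [0, np.float64(-66.1), np.float64(-18.0)] [0, np.float64(-73.0), np.float64(-18.0)] [0, np.float64(-79.9), np.float64(-17.6)]
[0, np.float64(-6.9), np.float64(0.7)] [0, np.float64(-13.7), np.float64(1.8)] [0, np.float64(-20.4), np.float64(3.2)] [0, np.float64(-27.1), np.float64(4.9)] [0, np.float64(-33.7), np.float64(7.0)] [0, np.float64(-40.1), np.float64(9.5)] [0, np.float64(-46.5), np.float64(12.2)] [0, np.float64(-52.6), np.float64(15.3)] [0, np.float64(-58.6), np.float64(18.7)] [0, np.float64(-64.5), np.float64(22.4)] [0, np.float64(-70.1), np.float64(26.3)] [0, np.float64(-75.5), np.float64(30.6)]
[0, np.float64(-5.2), np.float64(4.5)] [0, np.float64(-10.1), np.float64(9.3)] [0, np.float64(-14.9), np.float64(14.4)] [0, np.float64(-19.3), np.float64(19.7)] [0, np.float64(-23.5), np.float64(25.2)] [0, np.float64(-27.3), np.float64(30.9)] [0, np.float64(-30.9), np.float64(36.8)] [0, np.float64(-34.2), np.float64(42.9)] [0, np.float64(-37.1), np.float64(49.1)] [0, np.float64(-39.8), np.float64(55.5)] [0, np.float64(-42.1), np.float64(62.0)] [0, np.float64(-44.0), np.float64(68.6)]
```

Move above the handle and descend over it.

Emit:
play_rows(
  linear=[
    [20,28,-18],
    [45,60,-25],
    [68,95,-25],
    [90,130,-25],
    [112,160,-20],
    [117,168,10],
    [117,168,45],
    [117,168,80],
    [117,168,110],
    [117,168,132],
    [117,168,139],
    [117,168,139],
  ],
  turn=[0,0,0,0,0,0,0,0,0,0,0,0],
  fingers=[0,0,0,0,0,0,0,0,0,0,0,0],
)

```text
t: 14.05
ee_pos: [0.6971, 0.145, 0.1349]
eef_rot: [[0.258, 0.966, -0.008], [0.966, -0.258, -0.0], [-0.002, -0.007, -1.0]]
contact_force: [-0.5, -0.3, 0.5]
gripper_width: 0.0866
grasp_force: 0.0
```

Emit:
play_rows(
  linear=[
    [0,0,0],
    [0,0,0],
    [0,0,0],
    [0,0,0],
    [0,0,0],
    [0,0,0],
    [0,0,0],
    [0,0,0],
    [0,0,0],
    [0,0,0],
    [0,0,0],
    [0,0,0],
  ],
  turn=[0,0,0,0,0,0,0,0,0,0,0,0],
  fingers=[1,1,1,1,1,1,1,1,1,1,1,1],
  newtons=30,
)

```text
t: 15.05
ee_pos: [0.7002, 0.1442, 0.1388]
eef_rot: [[0.259, 0.966, 0.001], [0.966, -0.259, -0.0], [0.0, 0.001, -1.0]]
contact_force: [3.1, -1.6, 1.7]
gripper_width: 0.0147
grasp_force: 1.9
```

Emit:
play_rows(
  linear=[
    [0,0,0],
    [0,0,0],
  ],
  turn=[0,0],
  fingers=[1,1],
)

```text
t: 15.22
ee_pos: [0.701, 0.144, 0.1392]
eef_rot: [[0.259, 0.966, 0.003], [0.966, -0.259, -0.0], [0.0, 0.003, -1.0]]
contact_force: [3.8, -0.5, 0.2]
gripper_width: 0.0104
grasp_force: 30.0
```

Emit:
play_rows(
  linear=[
    [0,-6,-3],
    [0,-12.5,-5.5],
    [0,-19,-8],
    [0,-25.5,-10.5],
    [0,-32,-12.5],
    [0,-39,-14.5],
    [0,-45.5,-16],
    [0,-52.5,-17],
    [0,-59,-17.5],
    [0,-66,-18],
    [0,-73,-18],
    [0,-80,-17.5],
  ],
  turn=[0,0,0,0,0,0,0,0,0,0,0,0],
  fingers=[1,1,1,1,1,1,1,1,1,1,1,1],
)

```text
t: 16.22
ee_pos: [0.6206, 0.1655, 0.1545]
eef_rot: [[0.259, 0.966, -0.003], [0.966, -0.259, 0.0], [-0.0, -0.003, -1.0]]
contact_force: [3.7, 2.7, -6.5]
gripper_width: 0.0099
grasp_force: 30.1
```

Emit:
play_rows(
  linear=[
    [0,-7,0.5],
    [0,-13.5,2],
    [0,-20.5,3],
    [0,-27,5],
    [0,-33.5,7],
    [0,-40,9.5],
    [0,-46.5,12],
    [0,-52.5,15.5],
    [0,-58.5,18.5],
    [0,-64.5,22.5],
    [0,-70,26.5],
    [0,-75.5,30.5],
  ],
  turn=[0,0,0,0,0,0,0,0,0,0,0,0],
  fingers=[1,1,1,1,1,1,1,1,1,1,1,1],
)

```text
t: 17.22
ee_pos: [0.5518, 0.1842, 0.1265]
eef_rot: [[0.258, 0.966, 0.006], [0.966, -0.258, -0.001], [0.001, 0.006, -1.0]]
contact_force: [6.8, -1.3, -5.0]
gripper_width: 0.0109
grasp_force: 30.2
```

Emit:
play_rows(
  linear=[
    [0,-5,4.5],
    [0,-10,9.5],
    [0,-15,14.5],
    [0,-19.5,19.5],
    [0,-23.5,25],
    [0,-27.5,31],
    [0,-31,37],
    [0,-34,43],
    [0,-37,49],
    [0,-40,55],
    [0,-42,61],
    [0,-44,66],
  ],
  turn=[0,0,0,0,0,0,0,0,0,0,0,0],
  fingers=[1,1,1,1,1,1,1,1,1,1,1,1],
)

```text
t: 18.22
ee_pos: [0.5109, 0.1954, 0.0611]
eef_rot: [[0.257, 0.966, 0.009], [0.966, -0.257, -0.001], [0.002, 0.008, -1.0]]
contact_force: [7.9, -4.4, -0.0]
gripper_width: 0.01
grasp_force: 29.8
```

Run:
```python
from h import *
o=monitor.observe();s=w2s(o['ee_pos']);print(s,o['contact_force'])
print('theta from x', np.degrees(np.arctan2(s[2]+.022-.045,-(s[0]-.0895)))-15.07)
```

```text
[-0.03931115  0.06389107  0.06111825] [ 7.87584232 -4.40297168 -0.04902476]
theta from x 1.4147267255521356
```

Emit:
play_rows(
  linear=[
    [0,-0.5,1],
    [0,-0.5,2],
    [0,-0.5,3],
    [0,-0.5,4],
    [0,-0.5,4],
    [0,-0.5,4],
  ],
  turn=[0,0,0,0,0,0],
  fingers=[1,1,1,1,1,1],
)

```text
t: 18.72
ee_pos: [0.5097, 0.1957, 0.0572]
eef_rot: [[0.258, 0.966, 0.007], [0.966, -0.258, -0.0], [0.001, 0.007, -1.0]]
contact_force: [5.0, -3.0, -2.0]
gripper_width: 0.0097
grasp_force: 29.9
```

Emit:
play_rows(
  linear=[
    [0,0,0.7],
    [0,0,1.4],
    [0,0,2],
    [0,0,2],
    [0,0,2],
  ],
  turn=[0,0,0,0,0],
  fingers=[1,1,1,1,1],
)

```text
t: 19.13
ee_pos: [0.5092, 0.1958, 0.0552]
eef_rot: [[0.258, 0.966, 0.006], [0.966, -0.258, -0.0], [0.001, 0.006, -1.0]]
contact_force: [5.6, -2.2, -0.5]
gripper_width: 0.01
grasp_force: 29.8
```

Emit:
play_rows(
  linear=[
    [0,0,0],
    [0,0,0],
    [0,0,0],
    [0,0,0],
    [0,0,-20],
    [0,0,-45],
    [0,0,-55],
    [0,0,-55],
    [0,0,-55],
    [0,0,-55],
    [0,0,-55],
    [0,0,-55],
  ],
  turn=[0,0,0,0,0,0,0,0,0,0,0,0],
  fingers=[0,0,0,0,0,0,1,1,1,1,1,1],
)

```text
t: 20.13
ee_pos: [0.5056, 0.1959, 0.1076]
eef_rot: [[0.259, 0.966, -0.002], [0.966, -0.259, -0.0], [-0.001, -0.002, -1.0]]
contact_force: [-0.4, 0.2, 0.2]
gripper_width: 0.0176
grasp_force: 0.0
```

Emit:
play_rows(
  linear=[
    [0,0,0],
    [0,0,0],
    [0,0,4],
    [0,0,8],
    [0,0,12],
    [0,0,15],
    [0,0,17],
    [0,0,19],
    [0,0,20],
    [0,0,21],
    [0,0,21],
  ],
  turn=[0,0,0,0,0,0,0,0,0,0,0],
  fingers=[1,1,1,1,1,1,1,1,1,1,1],
)

```text
t: 21.05
ee_pos: [0.5064, 0.196, 0.0876]
eef_rot: [[0.259, 0.966, -0.0], [0.966, -0.259, -0.0], [-0.0, -0.0, -1.0]]
contact_force: [-0.4, -0.1, -0.1]
gripper_width: 0.0006
grasp_force: 0.0
```

Emit:
play_rows(
  linear=[
    [0,0,0.5],
    [0,0,1],
    [0,0,1.5],
    [0,0,2],
    [0,0,2.5],
    [0,0,2.5],
    [0,0,2.5],
  ],
  turn=[0,0,0,0,0,0,0],
  fingers=[1,1,1,1,1,1,1],
)

```text
t: 21.63
ee_pos: [0.5065, 0.1961, 0.0862]
eef_rot: [[0.258, 0.966, 0.0], [0.966, -0.258, 0.0], [0.0, 0.0, -1.0]]
contact_force: [-2.1, -0.9, 7.0]
gripper_width: 0.0008
grasp_force: 3.5
```

```bash
python3 - <<'E'
from h import *
print(monitor.observe()['q'].round(1))
L=[]
for n,u,v0,v1 in (('w3',200,222,252),('w4',240,280,304)):
    d=np.load(f'pics/{n}.npz');im=d['im'].astype(int).sum(2);print(n,v0,im[v0:v1,u])
E
python3 - <<'E'
import sys; sys.path.insert(0,'.')
from h import *
delta(s2w(-.072,-.109,.25),75)
E
```

```text
[  9.4  35.5 100.5   0.   43.9  24.3]
w3 222 [654 651 651 646 599 472 375 364 394 427 456 489 510 510 490 473 461 445
 428 400 368 318 330 483 615 639 645 643 645 644]
w4 280 [377 379 380 362 310 288 321 347 386 430 455 458 438 409 399 383 339 311
 356 436 454 438 450 449]
shift [-172.4  -28.3 -163.9] turn -89.97618327140339 t 21.63 yaw -14.98
```

Run:
```python
from h import *
L=[]
for n,u,v in (('w3',200,235.9),('w4',240,290.8),('w1',170,309)):
    d=np.load(f'pics/{n}.npz');o,e=ray(d['K'],d['T'],u,v);o=w2s(o);e=np.r_[RS.T@e[:2],e[2]];L.append((o[1:],e[1:]/np.linalg.norm(e[1:])))
def X(a,b):
    s=np.linalg.solve(np.c_[a[1],-b[1]],b[0]-a[0]);return a[0]+s[0]*a[1]
print(X(L[0],L[1]),X(L[0],L[2]))
# circle intersect for each
for o,e in L:
    c=o-[-.05,.056];b=c@e;q=c@c-.1044**2;t=-b-np.sqrt(max(b*b-q,0));print(o+t*e, b*b-q)
```

```text
[-0.11830227  0.11634919] [-0.11148995  0.1404509 ]
[-0.11151865  0.14034936] 0.004152091285997514
[-0.106321    0.14390509] 0.0033822716914099216
[-0.11155206  0.14032499] 0.002342402752516265
```

Emit:
play_rows(
  linear=[
    [0,0,-25],
    [0,0,-60],
    [0,0,-95],
    [0,0,-130],
    [-20,-4,-150],
    [-45,-8,-164],
    [-70,-12,-164],
    [-95,-16,-164],
    [-120,-20,-164],
    [-145,-24,-164],
    [-165,-28,-164],
    [-172,-28,-164],
  ],
  turn=[0,-5,-12,-19,-26,-33,-40,-47,-54,-61,-68,-75],
  fingers=[0,0,0,0,0,0,0,0,0,0,0,0],
)

```text
t: 22.63
ee_pos: [0.4331, 0.0353, 0.2492]
eef_rot: [[-0.868, 0.496, -0.001], [0.496, 0.868, -0.001], [0.001, -0.001, -1.0]]
contact_force: [-0.7, 1.2, -0.8]
gripper_width: 0.0724
grasp_force: 0.0
```

Run:
```python
from h import *
delta(s2w(-.072,-.110,.121),75); print(w2s(monitor.observe()['ee_pos']))
```

```text
shift [ -0.8   1.2 128.2] turn -14.73705111470818 t 22.63 yaw 60.26
[-0.07295697 -0.11082451  0.2491772 ]
```

Emit:
play_rows(
  linear=[
    [0,0,0],
    [0,0,0],
    [-1,1,0],
    [-1,1,30],
    [-1,1,60],
    [-1,1,90],
    [-1,1,112],
    [-1,1,124],
    [-1,1,128],
    [-1,1,128],
  ],
  turn=[-7,-14,-14.7,-14.7,-14.7,-14.7,-14.7,-14.7,-14.7,-14.7],
  fingers=[0,0,0,0,0,0,0,0,0,0],
)

```text
t: 23.47
ee_pos: [0.4359, 0.0377, 0.1204]
eef_rot: [[-0.964, 0.265, -0.002], [0.265, 0.964, 0.0], [0.002, -0.0, -1.0]]
contact_force: [0.1, 0.3, 0.1]
gripper_width: 0.0868
grasp_force: 0.0
```

Emit:
play_rows(
  linear=[
    [0,0,0],
    [0,0,0],
    [0,0,0],
    [0,0,0],
    [0,0,0],
    [0,0,0],
    [0,0,0],
    [0,0,0],
    [0,0,0],
    [0,0,0],
    [0,0,0],
    [0,0,0],
  ],
  turn=[0,0,0,0,0,0,0,0,0,0,0,0],
  fingers=[1,1,1,1,1,1,1,1,1,1,1,1],
  newtons=10,
)

```text
t: 24.47
ee_pos: [0.4363, 0.037, 0.1213]
eef_rot: [[-0.965, 0.263, -0.0], [0.263, 0.965, -0.001], [-0.0, -0.001, -1.0]]
contact_force: [-1.1, -3.6, 2.7]
gripper_width: 0.0153
grasp_force: 1.4
```

Emit:
play_rows(
  linear=[
    [0,0,0],
    [0,0,0],
    [0,0,0],
  ],
  turn=[0,0,0],
  fingers=[1,1,1],
  newtons=25,
)

```text
t: 24.72
ee_pos: [0.4364, 0.0372, 0.1213]
eef_rot: [[-0.965, 0.263, 0.0], [0.263, 0.965, -0.0], [-0.0, -0.0, -1.0]]
contact_force: [-1.1, -3.2, 3.0]
gripper_width: 0.0108
grasp_force: 25.0
```

Run:
```python
from h import *
o=monitor.observe();s=w2s(o['ee_pos']);print(s,o['contact_force'],o['gripper_width'])
H=np.array([-.05,.056]);R=.1044
y=s[1]-H[0]; z=np.sqrt(R*R-y*y);e0=np.degrees(np.arctan2(z,y));print('el',e0,'theta',e0-16.7,'handle z',z+.056)
n=36;last=(y,z)
for i in range(1,n+1):
    if i%12==1: base=last
    e=np.radians(e0+(16.7-e0)*i/n);last=(R*np.cos(e),R*np.sin(e))
    print([0,round(float(last[0]-base[0])*1000,1),round(float(base[1]-last[1])*1000,1)],end=' ' if i%12 else '\n')
```

```text
[-0.07033064 -0.1082249   0.12133504] [-1.0734667  -3.21915515  2.97471221] 0.010759447869544763
el 123.89755916118392 theta 107.19755916118392 handle z 0.14265576306247055
[0, 4.6, -2.9] [0, 9.3, -5.6] [0, 14.2, -8.0] [0, 19.1, -10.2] [0, 24.2, -12.1] [0, 29.4, -13.7] [0, 34.6, -15.0] [0, 40.0, -16.1] [0, 45.3, -16.9] [0, 50.7, -17.5] [0, 56.1, -17.7] [0, 61.6, -17.7]
[0, 5.4, 0.3] [0, 10.8, 0.9] [0, 16.2, 1.8] [0, 21.5, 2.9] [0, 26.7, 4.4] [0, 31.9, 6.1] [0, 36.9, 8.0] [0, 41.9, 10.2] [0, 46.7, 12.7] [0, 51.4, 15.4] [0, 55.9, 18.4] [0, 60.3, 21.6]
[0, 4.2, 3.4] [0, 8.2, 7.1] [0, 12.1, 10.9] [0, 15.7, 14.9] [0, 19.1, 19.1] [0, 22.3, 23.5] [0, 25.3, 28.1] [0, 28.0, 32.8] [0, 30.5, 37.6] [0, 32.7, 42.5] [0, 34.7, 47.6] [0, 36.3, 52.8]
```

Emit:
play_rows(
  linear=[
    [0,4.5,-3],
    [0,9.5,-5.5],
    [0,14,-8],
    [0,19,-10],
    [0,24,-12],
    [0,29.5,-13.5],
    [0,34.5,-15],
    [0,40,-16],
    [0,45.5,-17],
    [0,50.5,-17.5],
    [0,56,-17.5],
    [0,61.5,-17.5],
  ],
  turn=[0,0,0,0,0,0,0,0,0,0,0,0],
  fingers=[1,1,1,1,1,1,1,1,1,1,1,1],
)

```text
t: 25.72
ee_pos: [0.4522, 0.0971, 0.1386]
eef_rot: [[-0.965, 0.263, -0.001], [0.263, 0.965, -0.0], [0.001, -0.001, -1.0]]
contact_force: [1.7, -3.7, -12.1]
gripper_width: 0.0103
grasp_force: 25.7
```

Emit:
play_rows(
  linear=[
    [0,5.5,0.5],
    [0,11,1],
    [0,16,2],
    [0,21.5,3],
    [0,26.5,4.5],
    [0,32,6],
    [0,37,8],
    [0,42,10],
    [0,46.5,12.5],
    [0,51.5,15.5],
    [0,56,18.5],
    [0,60.5,21.5],
  ],
  turn=[0,0,0,0,0,0,0,0,0,0,0,0],
  fingers=[1,1,1,1,1,1,1,1,1,1,1,1],
)

```text
t: 26.72
ee_pos: [0.4683, 0.1552, 0.117]
eef_rot: [[-0.965, 0.263, -0.001], [0.263, 0.965, -0.001], [0.001, -0.001, -1.0]]
contact_force: [-0.0, -6.5, -4.9]
gripper_width: 0.0105
grasp_force: 25.2
```

Emit:
play_rows(
  linear=[
    [0,4,3.5],
    [0,8,7],
    [0,12,11],
    [0,15.5,15],
    [0,19,19],
    [0,22.5,23.5],
    [0,25.5,28],
    [0,28,33],
    [0,30.5,37.5],
    [0,32.5,42.5],
    [0,34.5,47.5],
    [0,36,51],
  ],
  turn=[0,0,0,0,0,0,0,0,0,0,0,0],
  fingers=[1,1,1,1,1,1,1,1,1,1,1,1],
)

```text
t: 27.72
ee_pos: [0.4775, 0.1894, 0.0661]
eef_rot: [[-0.965, 0.263, -0.002], [0.263, 0.965, -0.001], [0.001, -0.002, -1.0]]
contact_force: [-0.1, -9.8, -1.5]
gripper_width: 0.0106
grasp_force: 24.8
```

Run:
```python
from h import *
o=monitor.observe();s=w2s(o['ee_pos']);print(s,o['contact_force'])
```

```text
[-0.06999633  0.04947509  0.06613801] [-0.11427975 -9.81525805 -1.51508633]
```

Emit:
play_rows(
  linear=[
    [0,0.3,1],
    [0,0.3,2],
    [0,0.3,3],
    [0,0.3,3],
    [0,0.3,3],
    [0,0.3,3],
    [0,0.3,3],
    [0,0.3,3],
    [0,0.3,3],
  ],
  turn=[0,0,0,0,0,0,0,0,0],
  fingers=[1,1,1,1,1,0.6,0.6,0.6,0.6],
)

```text
t: 28.47
ee_pos: [0.4788, 0.191, 0.0637]
eef_rot: [[-0.965, 0.264, 0.002], [0.264, 0.965, 0.001], [-0.001, 0.002, -1.0]]
contact_force: [-0.3, 0.3, -0.2]
gripper_width: 0.0293
grasp_force: 0.0
```

Emit:
play_rows(
  linear=[
    [0,0,0],
    [0,0,-15],
    [0,0,-35],
    [0,0,-42],
    [0,0,-42],
    [0,0,-42],
    [0,0,-42],
    [0,0,-40],
    [0,0,-35],
    [0,0,-30],
    [0,0,-27],
    [0,0,-26],
  ],
  turn=[0,0,0,0,0,0,0,0,0,0,0,0],
  fingers=[0.6,0.6,0.6,1,1,1,1,1,1,1,1,1],
)

```text
t: 29.47
ee_pos: [0.4781, 0.1904, 0.0912]
eef_rot: [[-0.965, 0.264, -0.0], [0.264, 0.965, 0.0], [0.0, 0.0, -1.0]]
contact_force: [-5.6, -1.0, 31.5]
gripper_width: 0.0003
grasp_force: 16.6
```

Emit:
play_rows(
  linear=[
    [0,0,-10],
    [0,0,-40],
    [0,0,-80],
    [0,0,-120],
    [0,0,-160],
    [-10,-40,-190],
    [-20,-80,-190],
    [-30,-120,-190],
    [-30,-150,-190],
    [-30,-150,-190],
  ],
  turn=[0,0,0,0,0,0,0,0,0,0],
  fingers=[1,1,1,1,1,1,1,1,1,1],
)

```text
t: 30.3
ee_pos: [0.4665, 0.0323, 0.2787]
eef_rot: [[-0.963, 0.269, -0.002], [0.269, 0.963, -0.003], [0.001, -0.003, -1.0]]
contact_force: [-0.3, 0.4, -0.6]
gripper_width: 0.0009
grasp_force: 0.0
```

Run:
```python
from h import *
im=grab('scene','s9')[140:320,320:520];cv2.imwrite('pics/s9c.png',cv2.resize(im,None,fx=3,fy=3,interpolation=cv2.INTER_CUBIC)[:,:,::-1])
o=monitor.observe();print(o['t'],o['contact_force'],o['ee_pos'])
```

```text
30.35 [ 0.59815976  0.13969338 -0.22013104] [0.46686345 0.03489374 0.27862396]
```

View pics/s9c.png

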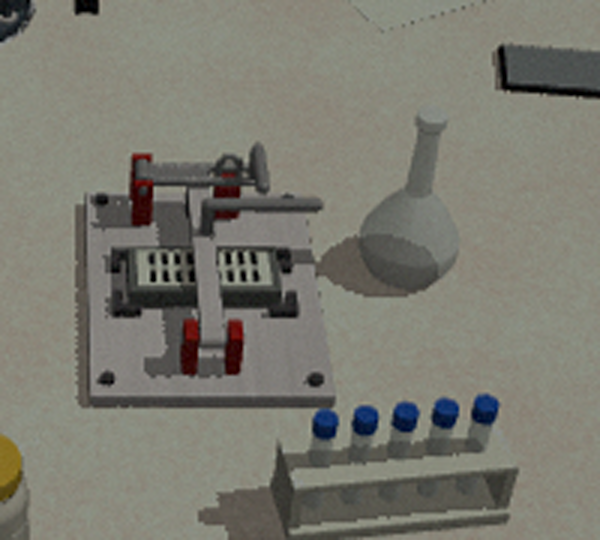

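The scene crop shows the bar level over the seated cassette at about (205,270). The hasp lies flat with the staple loop through its slot at (230,165), and the flask and rack are undisturbed.

```bash
python3 -c "
from station import manip
print(manip.hand_in())"
```

```text
the job is handed in; nothing more can be done
None
```

I seated the long cassette in the nest, closed the bar level over it, then closed the hasp on its staple, and handed the job in at about 30 s; the hand-in gave no verdict, but contact checks and the last picture show all three in place.

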